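# Set the blank and fire the bench marking gun

## Robot

A 6-joint arm with a two-finger parallel gripper is mounted at the origin on the work surface. World frame = base frame: x ahead of the robot, y to its left, z up, the work surface at z = 0. Lengths are in m, angles in rad, forces in N, time in s.
With the tool pointing down it reaches from about 0.425 to 0.95 m from the base axis. Payload 3.5 kg.
Tool frame: the origin (TCP) lies at the very end of the fingers, on their centre line; the grasp point (between the pads) lies 19 mm behind it; z points along the fingers, y is the line along which they close (so a half turn about z gives the same grasp; the last joint's range is limited). The gripper opens to 85 mm and grips with 20 to 120 N. Pads are 22 mm wide; open, the fingers measure 114 mm over their backs; the gripper's body (76 mm by 85 mm) begins 54 mm behind the grasp point. The pads swing forward as they close: fully open they stand 13 mm farther back than shut.
Start: joints at [-1.458, 0.286, 1.577, -0, 1.279, -0.15], TCP at [0.175, -0.652, 0.231] pointing down, gripper open.
Joint ranges: [-2.77, 2.77], [-0.9, 2.22], [0.21, 2.48], [-1.53, 4.67], [0.24, 2.81], [-2.84, 2.84]. Speed limits (rad/s): [2.79, 2.79, 3.14, 3.14, 3.14, 3.14].

## Interface

Orientations are given as a unit quaternion [x, y, z, w].
In Python, from bench import env gives the robot as it stands.
- The arm moves only by the tool drive_tool, never from a script. Its argument "increments" is a list of rows, each an object with "slide": the shift along the world's x, y, z in m, a list of three; "roll": the turn about the world's z in degrees; "fingers": the finger opening in m, from 0 to 0.0854. In form: [{"slide": [dx, dy, dz], "roll": roll, "fingers": fingers}, ...]. A call has 1 to 10 rows; each row shifts and turns the commanded pose from where the row before left it; what a row does not reach is not made up. A row lasts 1/12 s, in which the tool goes at most 41.7 mm and 7.16 degrees, less where a joint would pass 70% of its speed; a pose out of reach is approached as far as the arm can. A call with a gripper value outside its range is refused whole. The fingers move at their own pace and stop on an object; "squeeze" is the grip in N (left out, the last holds). Time passes only in rows, so rows that do not move let the fingers close. It gives the time, the measured TCP pose, the force, the opening and the grip force at its end, in the units of the state.
- env.state(): the state, without advancing time (a new reading comes with each control period).
- env.read_camera(name): name is "scene" or "top"; returns the picture (384x512x3 uint8, red, green, blue); there is no depth.
- env.camera_model(name): a dict with "fx", "fy", "cx", "cy" (pixels), "k1" (the pictures are not rectified: a ray, as slopes to the right and down, at radius r is drawn at 1 + k1 r^2 times it, then the intrinsics apply), "R" (3x3) and "t" (3): a world point X has camera coordinates R X + t. Camera axes: x right, y down, z forward; pixel columns grow to the right and rows downward; lengths in m; the calibration is good to about 2 mm. A picture is of the moment at which its call begins. camera_model takes no time and is no camera call.
- env.sign_off(): hands the job in; it is judged then, once.
The state is a dict: "time_s": time; "q": joint angles; "joint_velocities": joint speeds; "joint_efforts": joint torques, N m; "tcp_pos": TCP position; "orientation": TCP orientation; "contact_force": force on the tool from outside, world axes, zero at the start; "torque": the same for the moment, N m; "gripper_width": finger opening in m; "grasp_force": force on a finger pad.
Only numpy, scipy, OpenCV 4.12 (cv2) and the standard library are available. Lean on these libraries where they do the work, as an engineer would, in place of code of your own. Each camera call takes 0.05 s, during which the arm holds its last target. There are 200 camera calls.

## Task

Turn the orange knob until the yellow pointer on the slide stands right at the red mark. Then, leaving that setting alone, take the marking gun's fixed grip and its red trigger together between the fingers, squeeze the trigger fully home, hold it there for about a second and let it spring right back. Move the slide only by its knob, never squeeze the trigger while the pointer is off the red mark, and leave the loose things on the station and the table where they are.

Things in the scene. Friction and masses are not known exactly. Their poses are not given: they have to be found in the camera images.
- stand: fixed marking station, blue base plate 300 x 400 x 15 mm (x -170..130, y -200..200). Origin on the table; x away from the robot at yaw 0, y to the left. Carries a blue column 140 mm high at x 95, y 30 holding the gun; a slide under the gun's nose; a grey housing 80 x 80 mm, top at z 70, centre x -60, y -130 with the knob on it; along the front an aluminium scale ledge, x -165..-131, top at z 36
- grip_mid (a point): middle of the gun's black pistol grip, 125 mm above the table, clear 50 mm below. Gun lies on its side, nose to the robot and 20 deg down. Axes: y along the grip, away from the barrel (stand's +y); x to the gun's tail (stand's +x, rising 20 deg); z up, leaning 20 deg to the robot. Grip: 30 mm thick in x (back face +15), 34 mm in z, orange end cap 34 x 38 mm from y 36 to 50
- grip: the pistol grip as a body, rigidly fixed to the stand. Origin on the axis of the gun's barrel, 90 mm in -y from grip_mid, same axes. The black barrel runs along its x from -125 (nose) to 65 (tail), 48 mm diameter, collar 52 mm
- trigger_pad (a point): on the robot-side face of the red trigger lever, 55 mm from its hinge, abreast of grip_mid. Lever 10 x 92 x 24 mm beside the grip, hinged near the barrel (grip_mid frame: x -24, y -55 mm, axis z). Outside width over grip and trigger here: 61 mm at rest, 44 mm squeezed home. Only the trigger moves (17 mm), not the grip: the middle between them shifts about 9 mm towards the grip
- trigger (a joint): angle of the sprung trigger: 0 at rest, 0.32 rad fully home against its stop. About 2 N at the pad to start it, 8 N fully home; springs back by itself
- knob_grip (a point): centre of the knob's orange bar, 100 mm above the table. Bar 64 mm long (point x), 16 mm thick (point y), 32 mm high (18 mm below the point to 14 mm above), on a black disc of 68 mm diameter. Turns with the knob; z is vertical, the turning axis
- knob (a joint): angle of the knob, rad, positive anticlockwise from above, free from -4.5 to 4.5; stays where it is left. 1 rad moves the slide and its pointer 12 mm; anticlockwise moves it to the stand's +y (left)
- carriage: aluminium slide 60 x 70 mm with the steel blank to be marked on it, about 65 mm high over the table, driven by the knob along the stand's y. Origin under its centre. Yellow pointer at its front (robot side). Not to be pushed directly
- pointer_tip (a point): tip of the yellow pointer (5 mm wide) on the slide, above the scale ledge, 43 mm above the table
- red_mark_mid (a point): top centre of the red mark, a bar 20 (x) x 6 (y) x 4 mm on the scale ledge, 40 mm above the table; fixed, axes parallel to the stand's. The pointer is right when its tip has the same y in this frame; the tip then lies 14 mm in +x of this point
- blue_mark_mid (a point): top centre of the blue mark, for another kind of part; same shape as the red one. The two lie on either side of the pointer's start, either way round
- spare_blank: bystander: loose steel block 46 x 70 x 12 mm lying on the stand's base, behind the knob; origin under its centre
- wrench: bystander: 150 mm steel wrench lying on the stand's base, behind the spare blank
- tape_measure: bystander: yellow tape measure 70 x 45 x 65 mm on the table; origin under its centre
- bottle: bystander: white plastic bottle, 70 mm diameter, 160 mm tall; origin under its centre
- pen_cup: bystander: black open cup, 80 mm across, 100 mm tall; origin under its centre
- hex_key: bystander: T-handle hex key lying flat, green handle 110 mm, steel shank 150 mm
- tool_holder: bystander: conical steel tool holder, 60 mm diameter, 120 mm tall, standing; origin under its centre

How it is judged:
On the way, in this order (a step that is already met when the one before it is completed fails the run):
1. the pointer stands at the red mark (within 3 mm), the trigger at rest (y of pointer_tip in the frame of red_mark_mid between -0.003 and 0.003 m and value of joint trigger below 0.04 rad), for 0.3 s.
2. the trigger is squeezed fully home (over 0.28 rad) with the fingers also bearing on the grip, the pointer still at the red mark, held for half a second (y of pointer_tip in the frame of red_mark_mid between -0.003 and 0.003 m and value of joint trigger above 0.28 rad and contact force between the fingers and grip above 1 N), for 0.5 s.
3. the trigger has sprung back (value of joint trigger below 0.04 rad), for 0.2 s.
At the end, for the whole second after the job is handed in: The pointer tip is within 3 mm of the red mark along the scale and the trigger is back at rest (below 0.04 rad) (all of step 1); the robot touches nothing.
It fails at once if the trigger is squeezed (over 0.15 rad) while the pointer is more than 3 mm off the red mark (value of joint trigger above 0.15 rad and not (y of pointer_tip in the frame of red_mark_mid between -0.003 and 0.003 m)).
It fails at once if the slide is pushed directly by the robot (over 2 N) (contact force between any of the fingers, the arm and carriage above 2 N).
It fails at once if a loose bystander is moved by more than 20 mm (distance of any of spare_blank, wrench, tape_measure, bottle, pen_cup, hex_key, tool_holder from where it was at the start of the episode above 0.02 m).
It also fails if it takes over 72 s, if anything falls off the work surface, if the arm or the gripper's body presses on something with over 40 N, if the wrist force passes 120 N, or if a joint passes its speed limit or range.

## Working session

There is one attempt and no reset: what is moved stays moved. The work goes in short steps, Python scripts to look and compute and a tool call to move; the robot and the scene stay as the last step left them, time stands still between calls to the robot, and variables do not carry over. Pictures are saved under pics/ and viewed, at most 10 in all, crops included, and the job is handed in when it is done.

Besides the shell and the picture viewer there is one more tool, called after "Emit:" as name(argument=value, ...) on one line, values as JSON. drive_tool: Moves the arm, as the interface text tells. Its arguments: {"type":"object","properties":{"increments":{"type":"array"},"squeeze":{"type":"number"}},"required":["increments"]}

```bash
ls; mkdir -p pics
cat > h.py <<'E'
import numpy as np, cv2
from bench import env
def ray(n,u,v):
    c=env.camera_model(n); K=np.array([[c['fx'],0,c['cx']],[0,c['fy'],c['cy']],[0,0,1.]])
    p=cv2.undistortPoints(np.array([[[u,v]]],float),K,np.array([c['k1'],0,0,0,0.]))[0,0]
    R=np.array(c['R']);t=np.array(c['t'])
    d=R.T@np.array([p[0],p[1],1]); return -R.T@t,d/np.linalg.norm(d)
def atz(n,u,v,z):
    o,d=ray(n,u,v); return o+d*(z-o[2])/d[2]
def tri(a,b):
    # a,b=(name,u,v)
    (o1,d1),(o2,d2)=ray(*a),ray(*b)
    s=np.linalg.lstsq(np.c_[d1,-d2],o2-o1,rcond=None)[0]
    p,q=o1+d1*s[0],o2+d2*s[1]; return (p+q)/2,np.linalg.norm(p-q)
def proj(n,X):
    c=env.camera_model(n); x=np.array(c['R'])@X+np.array(c['t']); a=x[:2]/x[2]; a=a*(1+c['k1']*(a@a))
    return a*[c['fx'],c['fy']]+[c['cx'],c['cy']]
def shot(n,f,crop=None,s=1):
    im=env.read_camera(n)[:,:,::-1]
    if crop: im=im[crop[1]:crop[3],crop[0]:crop[2]]
    cv2.imwrite('pics/'+f,cv2.resize(im,None,fx=s,fy=s,interpolation=cv2.INTER_CUBIC))
E
python3 - <<'E'
from h import *
shot('scene','s0.png',s=1.5);shot('top','t0.png',s=1.5)
for n in('scene','top'):
    c=env.camera_model(n);R=np.array(c['R']);print(n,c['fx'],-R.T@c['t'],R[2])
print(env.state())
E
```

```text
pics
scene 498.3616277826963 [1.12114976 0.68834064 1.19069239] [-0.37761234 -0.52024436 -0.76599917]
top 425.8475162531283 [ 0.29844389 -0.0496045   1.48067364] [ 0.19702784  0.00783512 -0.98036658]
{'time_s': 0.1, 'q': array([-1.45798950e+00,  2.87114774e-01,  1.57801709e+00, -9.64224979e-06,
        1.27857883e+00, -1.49988338e-01]), 'joint_velocities': array([ 8.12892660e-04, -6.20118065e-04, -2.45885214e-03, -1.42125020e-03,
        8.19687487e-04, -7.99442175e-05]), 'joint_efforts': array([ 1.64702335e-03, -4.07293904e+01, -2.93697739e+01, -5.17254148e-05,
        3.43678003e-03,  4.82065332e-06]), 'tcp_pos': array([ 0.17531961, -0.65123092,  0.23006766]), 'orientation': array([ 9.91379012e-01,  1.31021115e-01,  1.50723663e-05, -1.05892246e-03]), 'contact_force': array([ 0.6877385 ,  0.93269636, -0.67245671]), 'torque': array([-0.00302925,  0.00478276,  0.04691642]), 'grasp_force': 0.0, 'gripper_width': 0.08539224882107353}
```

View pics/s0.png

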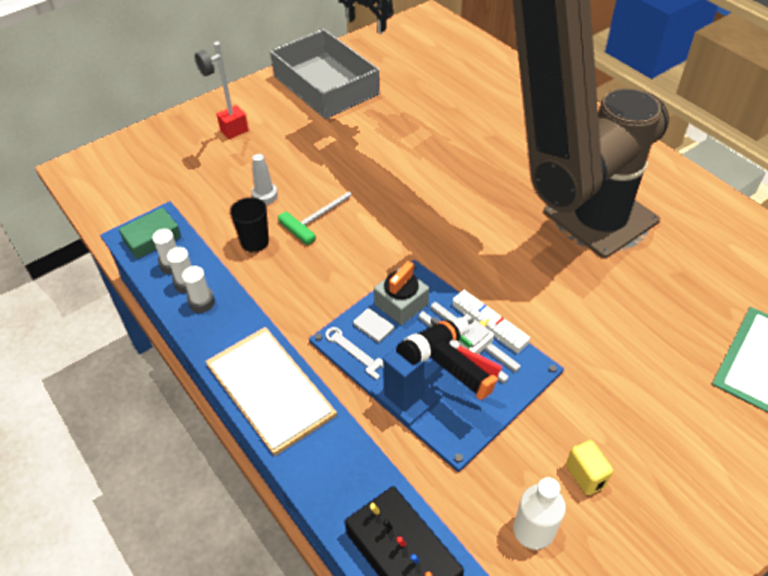

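View pics/t0.png

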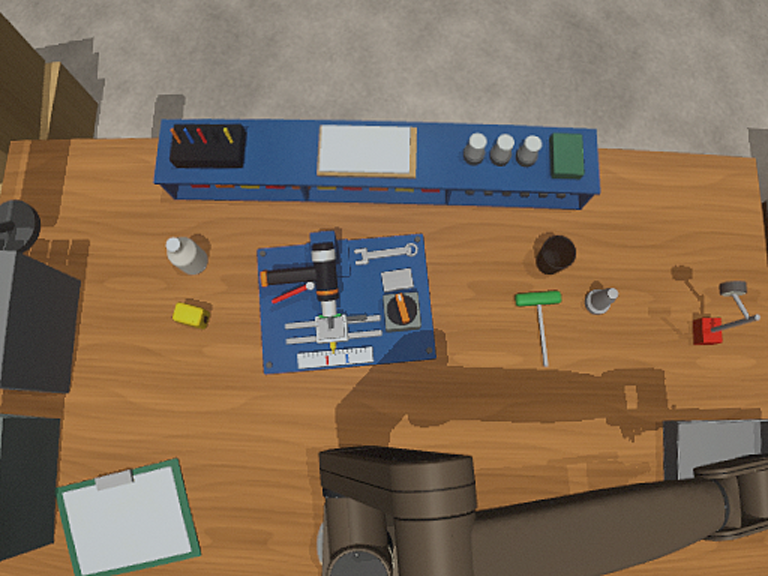

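The scene shows the station near (435,365) on the 1.5x picture, with the knob at (402,275). In the top view the pointer is at about (332,348), with red at (327,360) to its left and blue at (346,358) to its right. I'll enlarge both.

Run:
```python
from h import *
shot('scene','s1.png',(235,165,385,315),4);shot('top','t1.png',(165,150,299,258),5.9)
```

```text
(no output)
```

View pics/s1.png

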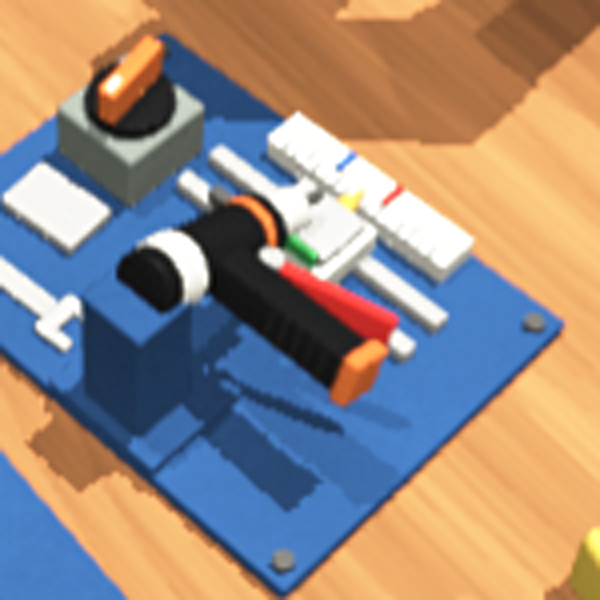

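View pics/t1.png

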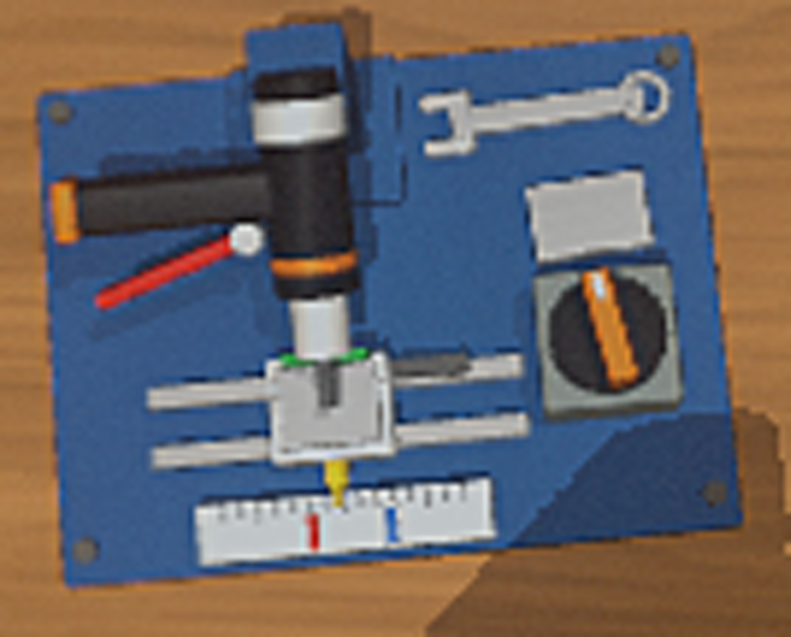

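```bash
cat >> h.py <<'E'
T=lambda x,y:('top',165+(x+.5)/5.9-.5,150+(y+.5)/5.9-.5)
S=lambda x,y:('scene',235+(x+.5)/4-.5,165+(y+.5)/4-.5)
E
python3 - <<'E'
from h import *
from scipy.optimize import least_squares
np.set_printoptions(precision=4,suppress=True)
hx=[(130,200),(130,-200),(-170,-200),(-170,200)]
obs=[(T(38,95),hx[0]),(T(688,35),hx[1]),(T(742,525),hx[2]),(T(67,587),hx[3]),(S(285,597),hx[0]),(S(563,323),hx[3]),(S(163,33),hx[2])]
def W(p,X): c,s=np.cos(p[2]),np.sin(p[2]); return np.array([p[0]+c*X[0]-s*X[1],p[1]+s*X[0]+c*X[1],X[2]])
f=lambda p:np.concatenate([proj(o[0],W(p,(x/1e3,y/1e3,.015)))-o[1:] for o,(x,y) in obs])
r=least_squares(f,[.6,0,0],loss='soft_l1');p=r.x;print(p,np.degrees(p[2]),f(p).round(1))
np.save('p.npy',p)
def inv(p,w): c,s=np.cos(p[2]),np.sin(p[2]); d=w[:2]-p[:2]; return np.array([c*d[0]+s*d[1],-s*d[0]+c*d[1],w[2]])
for n,a,b in [('red',T(314,532),S(394,194)),('blue',T(392,524),S(345,161)),('tip',T(339,507),S(356,194)),
 ('capouter',T(63,180),S(0,0)),]:
    w,e=tri(a,b); print(n,w,e,inv(p,w),'topz',inv(p,atz(*a,.04)),'scz',inv(p,atz(*b,.04)))
for n,a,z in [('barfar',T(597,272),.114),('barnear',T(624,384),.114),('disc',T(608,333),.082)]: w=atz(*a,z);print(n,w,inv(p,w))
for n,a in [('sc barR',S(160,42)),('sc barL',S(113,90))]: w=atz(*a,.114);print(n,w,inv(p,w))
k=W(p,(-.06,-.13,.1));print('knob',k)
# gun: column x95 y30? scan grip end cap
for n,a,b in [('cap bot-outer', T(53,212),S(362,372))]: print(n,tri(a,b), inv(p,tri(a,b)[0]))
E
```

```text
[0.5696 0.0674 0.1215] 6.963988704891055 [-1.  -0.6  0.  -0.9  0.  -0.3 -1.1 -0.  -0.5 -1.1  0.7 -0.6  0.1 -0.8]
red [0.4105 0.0967 0.039 ] 0.0031675165629032106 [-0.1544  0.0483  0.039 ] topz [-0.1536  0.0469  0.04  ] scz [-0.1547  0.05    0.04  ]
blue [0.4169 0.0515 0.0384] 0.0017349050133398662 [-0.1535  0.0027  0.0384] topz [-0.1531  0.0019  0.04  ] scz [-0.1529  0.0042  0.04  ]
tip [0.428  0.0804 0.0358] 0.004113841635756424 [-0.139   0.0301  0.0358] topz [-0.1406  0.0314  0.04  ] scz [-0.135   0.0303  0.04  ]
capouter [0.6242 0.1164 0.3974] 0.21529236397987456 [0.0601 0.042  0.3974] topz [0.0671 0.1794 0.04  ] scz [-0.0844 -0.2991  0.04  ]
barfar [ 0.5536 -0.0626  0.114 ] [-0.0316 -0.1271  0.114 ]
barnear [ 0.4915 -0.0789  0.114 ] [-0.0953 -0.1357  0.114 ]
disc [ 0.5248 -0.0699  0.082 ] [-0.0612 -0.1309  0.082 ]
sc barR [ 0.4935 -0.0729  0.114 ] [-0.0926 -0.1301  0.114 ]
sc barL [ 0.5491 -0.0574  0.114 ] [-0.0355 -0.1214  0.114 ]
knob [ 0.5258 -0.0689  0.1   ]
cap bot-outer (array([0.5776, 0.2379, 0.1297]), np.float64(0.0035006925108946618)) [0.0286 0.1682 0.1297]
```

The red mark lies about 17 mm to the +y side of the pointer, so the knob needs about 80° anticlockwise. The bar is at 15° world yaw, which the tool already matches. The measured heights (39, 38 and 36 mm) agree with the text. I'll move above the knob at (0.524, -0.069).

Emit:
drive_tool(increments=[{"slide": [0.0174, 0.0291, 0], "roll": 0, "fingers": 0.085}, {"slide": [0.0174, 0.0291, 0], "roll": 0, "fingers": 0.085}, {"slide": [0.0174, 0.0291, 0], "roll": 0, "fingers": 0.085}, {"slide": [0.0174, 0.0291, 0], "roll": 0, "fingers": 0.085}, {"slide": [0.0174, 0.0291, 0], "roll": 0, "fingers": 0.085}, {"slide": [0.0174, 0.0291, 0], "roll": 0, "fingers": 0.085}, {"slide": [0.0174, 0.0291, 0], "roll": 0, "fingers": 0.085}, {"slide": [0.0174, 0.0291, 0], "roll": 0, "fingers": 0.085}, {"slide": [0.0174, 0.0291, 0], "roll": 0, "fingers": 0.085}, {"slide": [0.0174, 0.0291, 0], "roll": 0, "fingers": 0.085}], squeeze=40)

```text
time_s: 1.03
tcp_pos: [0.3499, -0.3592, 0.2312]
orientation: [0.991, 0.131, 0.0, -0.0]
contact_force: [0.1, 0.5, 0.4]
gripper_width: 0.0853
grasp_force: 0.0
```

Emit:
drive_tool(increments=[{"slide": [0.0174, 0.0291, 0], "roll": 0, "fingers": 0.085}, {"slide": [0.0174, 0.0291, 0], "roll": 0, "fingers": 0.085}, {"slide": [0.0174, 0.0291, 0], "roll": 0, "fingers": 0.085}, {"slide": [0.0174, 0.0291, 0], "roll": 0, "fingers": 0.085}, {"slide": [0.0174, 0.0291, 0], "roll": 0, "fingers": 0.085}, {"slide": [0.0174, 0.0291, 0], "roll": 0, "fingers": 0.085}, {"slide": [0.0174, 0.0291, 0], "roll": 0, "fingers": 0.085}, {"slide": [0.0174, 0.0291, 0], "roll": 0, "fingers": 0.085}, {"slide": [0.0174, 0.0291, 0], "roll": 0, "fingers": 0.085}, {"slide": [0.0174, 0.0291, 0], "roll": 0, "fingers": 0.085}])

```text
time_s: 1.87
tcp_pos: [0.5239, -0.0681, 0.2313]
orientation: [0.991, 0.131, 0.0, 0.0]
contact_force: [0.6, 0.6, -0.7]
gripper_width: 0.0848
grasp_force: 0.0
```

Emit:
drive_tool(increments=[{"slide": [0, 0, 0], "roll": 0, "fingers": 0.06}, {"slide": [0, 0, 0], "roll": 0, "fingers": 0.06}, {"slide": [0, 0, 0], "roll": 0, "fingers": 0.06}])

```text
time_s: 2.12
tcp_pos: [0.5231, -0.0698, 0.231]
orientation: [0.991, 0.131, -0.0, 0.0]
contact_force: [0.2, 0.3, -0.6]
gripper_width: 0.0601
grasp_force: 0.0
```

Emit:
drive_tool(increments=[{"slide": [0, 0, -0.03], "roll": 0, "fingers": 0.06}, {"slide": [0, 0, -0.03], "roll": 0, "fingers": 0.06}, {"slide": [0, 0, -0.03], "roll": 0, "fingers": 0.06}, {"slide": [0, 0, -0.03], "roll": 0, "fingers": 0.06}, {"slide": [0, 0, -0.012], "roll": 0, "fingers": 0.06}, {"slide": [0, 0, -0.011], "roll": 0, "fingers": 0.06}, {"slide": [0, 0, 0], "roll": 0, "fingers": 0.06}, {"slide": [0, 0, 0], "roll": 0, "fingers": 0.06}])

```text
time_s: 2.78
tcp_pos: [0.5239, -0.0706, 0.0892]
orientation: [0.991, 0.131, 0.001, 0.0]
contact_force: [0.0, 0.6, 0.4]
gripper_width: 0.0597
grasp_force: 0.0
```

Emit:
drive_tool(increments=[{"slide": [0, 0, 0], "roll": 0, "fingers": 0.03}, {"slide": [0, 0, 0], "roll": 0, "fingers": 0.02}, {"slide": [0, 0, 0], "roll": 0, "fingers": 0.01}, {"slide": [0, 0, 0], "roll": 0, "fingers": 0.01}, {"slide": [0, 0, 0], "roll": 0, "fingers": 0.01}, {"slide": [0, 0, 0], "roll": 0, "fingers": 0.01}, {"slide": [0, 0, 0], "roll": 0, "fingers": 0.01}])

```text
time_s: 3.37
tcp_pos: [0.5239, -0.0683, 0.09]
orientation: [0.991, 0.131, 0.001, -0.001]
contact_force: [-1.0, 5.9, 5.6]
gripper_width: 0.0149
grasp_force: 42.0
```

Emit:
drive_tool(increments=[{"slide": [0, 0.001, 0], "roll": 5, "fingers": 0.01}, {"slide": [0, 0, 0], "roll": 5, "fingers": 0.01}, {"slide": [0, 0, 0], "roll": 5, "fingers": 0.01}, {"slide": [0, 0, 0], "roll": 5, "fingers": 0.01}, {"slide": [0, 0, 0], "roll": 5, "fingers": 0.01}, {"slide": [0, 0, 0], "roll": 5, "fingers": 0.01}, {"slide": [0, 0, 0], "roll": 5, "fingers": 0.01}, {"slide": [0, 0, 0], "roll": 5, "fingers": 0.01}, {"slide": [0, 0, 0], "roll": 0, "fingers": 0.01}, {"slide": [0, 0, 0], "roll": 0, "fingers": 0.01}])

```text
time_s: 4.2
tcp_pos: [0.5251, -0.0698, 0.0901]
orientation: [0.887, 0.461, 0.001, 0.002]
contact_force: [1.7, -4.5, 3.8]
gripper_width: 0.0155
grasp_force: 42.3
```

Emit:
drive_tool(increments=[{"slide": [0, 0, 0], "roll": 5, "fingers": 0.01}, {"slide": [0, 0, 0], "roll": 5, "fingers": 0.01}, {"slide": [0, 0, 0], "roll": 5, "fingers": 0.01}, {"slide": [0, 0, 0], "roll": 5, "fingers": 0.01}, {"slide": [0, 0, 0], "roll": 5, "fingers": 0.01}, {"slide": [0, 0, 0], "roll": 5, "fingers": 0.01}, {"slide": [0, 0, 0], "roll": 5, "fingers": 0.01}, {"slide": [0, 0, 0], "roll": 0, "fingers": 0.01}, {"slide": [0, 0, 0], "roll": 0, "fingers": 0.01}])

```text
time_s: 4.95
tcp_pos: [0.5268, -0.0704, 0.0901]
orientation: [0.707, 0.707, 0.002, 0.005]
contact_force: [7.3, -4.8, -0.6]
gripper_width: 0.0155
grasp_force: 41.8
```

Run:
```python
from h import *
print({k:np.round(v,3) for k,v in env.state().items()})
shot('top','t2.png',(190,215,260,250),11)
shot('scene','s2.png',(295,185,360,240),11)
```

```text
{'time_s': np.float64(4.95), 'q': array([-3.240e-01,  1.320e-01,  2.038e+00, -1.000e-03,  9.610e-01,
       -3.220e-01]), 'joint_velocities': array([-0.   ,  0.001,  0.   , -0.   ,  0.002,  0.006]), 'joint_efforts': array([  1.821, -29.722, -20.452,   0.325,   1.765,   0.03 ]), 'tcp_pos': array([ 0.527, -0.07 ,  0.09 ]), 'orientation': array([0.707, 0.707, 0.002, 0.005]), 'contact_force': array([ 7.339, -4.775, -0.582]), 'torque': array([-0.53 , -0.964,  0.07 ]), 'grasp_force': np.float64(41.789), 'gripper_width': np.float64(0.016)}
```

View pics/t2.png

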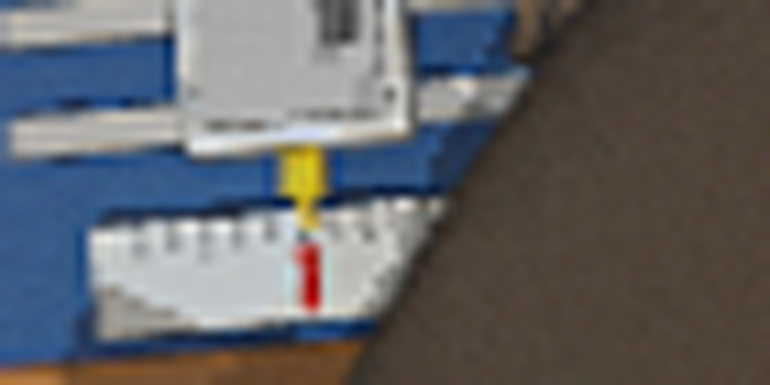

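View pics/s2.png

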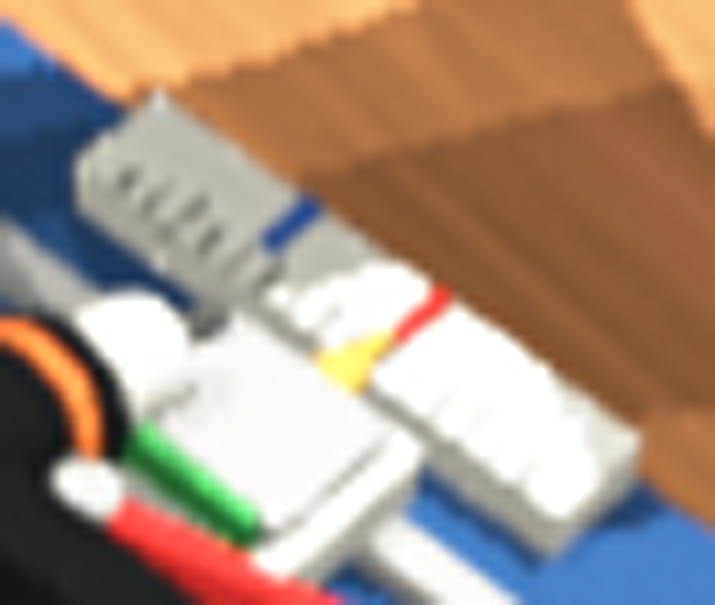

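```bash
cat > m.py <<'E'
from h import *
p=np.load('p.npy');c,s=np.cos(p[2]),np.sin(p[2])
inv=lambda w:np.array([c*(w[0]-p[0])+s*(w[1]-p[1]),-s*(w[0]-p[0])+c*(w[1]-p[1])])
for n,(x0,y0,x1,y1) in (('top',(190,215,260,250)),('scene',(320,205,345,222))):
    im=env.read_camera(n)[y0:y1,x0:x1].astype(float);R,G,B=im[...,0],im[...,1],im[...,2]
    yel=np.clip(np.minimum(R,G)-B-50,0,None)*(G>.7*R); red=np.clip(R-np.maximum(G,B)-60,0,None)*(G<.6*R)
    for nm,w,z in(('yel',yel,.043),('red',red,.04)):
        v,u=np.indices(w.shape); uc,vc=(w*u).sum()/w.sum()+x0,(w*v).sum()/w.sum()+y0
        print(n,nm,round(uc,2),round(vc,2),(w>0).sum(),(inv(atz(n,uc,vc,z))*1e3).round(1))
E
python3 m.py
```

```text
top yel 217.14 230.77 20 [-123.3   46.5]
top red 217.91 239.83 7 [-153.9   46.6]
scene yel 326.72 217.4 24 [-127.4   48.3]
scene red 333.37 212.81 9 [-156.1   49.8]
```

The pointer is now within about 0–1.5 mm of the red mark, on the -y side in both views. I'll trim by +3°, then release and go up.

Emit:
drive_tool(increments=[{"slide": [0, 0, 0], "roll": 1.5, "fingers": 0.01}, {"slide": [0, 0, 0], "roll": 1.5, "fingers": 0.01}, {"slide": [0, 0, 0], "roll": 0, "fingers": 0.01}, {"slide": [0, 0, 0], "roll": 0, "fingers": 0.01}, {"slide": [0, 0, 0], "roll": 0, "fingers": 0.06}, {"slide": [0, 0, 0], "roll": 0, "fingers": 0.06}, {"slide": [0, 0, 0], "roll": 0, "fingers": 0.06}, {"slide": [0, 0, 0], "roll": 0, "fingers": 0.06}])

```text
time_s: 5.82
tcp_pos: [0.5225, -0.0683, 0.0877]
orientation: [0.688, 0.726, -0.0, -0.001]
contact_force: [-0.1, 0.9, 0.1]
gripper_width: 0.0599
grasp_force: 0.0
```

Emit:
drive_tool(increments=[{"slide": [0, 0, 0.03], "roll": 0, "fingers": 0.06}, {"slide": [0, 0, 0.035], "roll": 0, "fingers": 0.06}, {"slide": [0, 0, 0.035], "roll": 0, "fingers": 0.06}, {"slide": [0, 0, 0.035], "roll": 0, "fingers": 0.06}, {"slide": [0, 0, 0.035], "roll": 0, "fingers": 0.085}, {"slide": [0, -0.03, 0], "roll": 0, "fingers": 0.085}, {"slide": [0, -0.03, 0], "roll": 0, "fingers": 0.085}, {"slide": [0, -0.03, 0], "roll": 0, "fingers": 0.085}, {"slide": [0, -0.03, 0], "roll": 0, "fingers": 0.085}, {"slide": [0, 0, 0], "roll": 0, "fingers": 0.085}])

```text
time_s: 6.65
tcp_pos: [0.5228, -0.1927, 0.2579]
orientation: [0.69, 0.724, -0.001, 0.0]
contact_force: [-0.6, -0.2, 0.1]
gripper_width: 0.0848
grasp_force: 0.0
```

```bash
python3 m.py
python3 - <<'E'
from h import *
shot('top','t3.png',(165,150,299,258),5.9)
E
```

```text
top yel 217.06 231.07 32 [-124.3   46.8]
top red 217.91 239.85 7 [-153.9   46.6]
scene yel 327.13 217.47 28 [-128.1   49.4]
scene red 333.4 212.76 10 [-156.3   49.7]
```

View pics/t3.png

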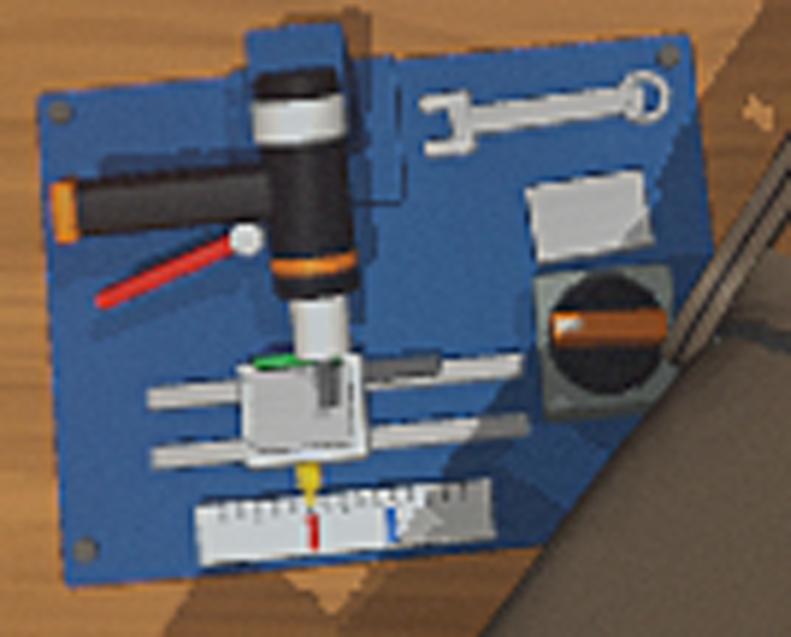

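The pointer is lined up with red (both at (312,~510) on the crop; they differ by ≤0.3 mm in both views), and the knob stands released. Next I'll locate the gun's grip: the end cap at (63,210) in the top crop and (362,372) in the scene crop, and the hinge at (246,239).

Run:
```python
from h import *
np.set_printoptions(precision=1,suppress=True)
p=np.load('p.npy');c,s=np.cos(p[2]),np.sin(p[2])
inv=lambda w:np.array([c*(w[0]-p[0])+s*(w[1]-p[1]),-s*(w[0]-p[0])+c*(w[1]-p[1]),w[2]])*1e3
for n,a,b in[('cap near outer top',T(54,242),S(388,347)),('cap near inner top',T(76,240),S(360,340)),('hinge',T(246,239),S(272,257)),('lever end',T(98,300),S(398,318))]:
    w,e=tri(a,b);print(n,inv(w),e*1e3)
def st(n,a,z): print(n,inv(atz(*a,z)))
st('far outer X+9.5,Y+50',T(52,182),.149);st('far inner X+9.5 Y+36',T(74,178),.149)
st('near outer X-22.5,Y+50',T(54,242),.137);st('near inner X-22.5 Y+36',T(76,240),.137)
```

```text
cap near outer top [  8.7 168.8 138. ] 0.7858859937162945
cap near inner top [ 11.9 154.2 133. ] 7.150475973636331
hinge [  2.2  64.5 127.5] 1.446460825183566
lever end [-23.2 150.9 119.4] 3.817549502901381
far outer X+9.5,Y+50 [ 40.  165.7 149. ]
far inner X+9.5 Y+36 [ 41.1 153.4 149. ]
near outer X-22.5,Y+50 [  9.1 168.7 137. ]
near inner X-22.5 Y+36 [  9.  156.4 137. ]
```

Grip_mid measures at stand (30.5, 119) mm. Its height matches (cap corner 138 mm measured, 137 mm expected), and the barrel then lies at y ≈ 29 mm, which fits the column at 30. I'll go above it at world (0.572, 0.190) with the fingers closing along stand x.

Emit:
drive_tool(increments=[{"slide": [0.0049, 0.038, 0], "roll": 0.5, "fingers": 0.0854}, {"slide": [0.0049, 0.038, 0], "roll": 0.5, "fingers": 0.0854}, {"slide": [0.0049, 0.038, 0], "roll": 0.5, "fingers": 0.0854}, {"slide": [0.0049, 0.038, 0], "roll": 0.5, "fingers": 0.0854}, {"slide": [0.0049, 0.038, 0], "roll": 0.5, "fingers": 0.0854}, {"slide": [0.0049, 0.038, 0], "roll": 0.5, "fingers": 0.0854}, {"slide": [0.0049, 0.038, 0], "roll": 0.5, "fingers": 0.0854}, {"slide": [0.0049, 0.038, 0], "roll": 0.5, "fingers": 0.0854}, {"slide": [0.0049, 0.038, 0], "roll": 0, "fingers": 0.0854}, {"slide": [0.0049, 0.038, 0], "roll": 0, "fingers": 0.0854}], squeeze=30)

```text
time_s: 7.63
tcp_pos: [0.5711, 0.1947, 0.2583]
orientation: [0.661, 0.75, -0.0, -0.0]
contact_force: [0.1, -1.2, -0.5]
gripper_width: 0.0854
grasp_force: 0.0
```

Emit:
drive_tool(increments=[{"slide": [0, 0, 0], "roll": 0, "fingers": 0.0854}, {"slide": [0, 0, 0], "roll": 0, "fingers": 0.0854}, {"slide": [0, 0, -0.02], "roll": 0, "fingers": 0.0854}, {"slide": [0, 0, -0.02], "roll": 0, "fingers": 0.0854}, {"slide": [0, 0, -0.02], "roll": 0, "fingers": 0.0854}, {"slide": [0, 0, 0], "roll": 0, "fingers": 0.0854}, {"slide": [0, 0, 0], "roll": 0, "fingers": 0.0854}])

```text
time_s: 8.22
tcp_pos: [0.5711, 0.1906, 0.1971]
orientation: [0.662, 0.749, -0.001, -0.001]
contact_force: [-0.1, 0.0, -0.0]
gripper_width: 0.0858
grasp_force: 0.0
```

Run:
```python
from h import *
print(env.state()['tcp_pos'])
shot('scene','s4.png',(240,150,390,290),4)
```

```text
[0.57112592 0.19063114 0.19708289]
```

View pics/s4.png

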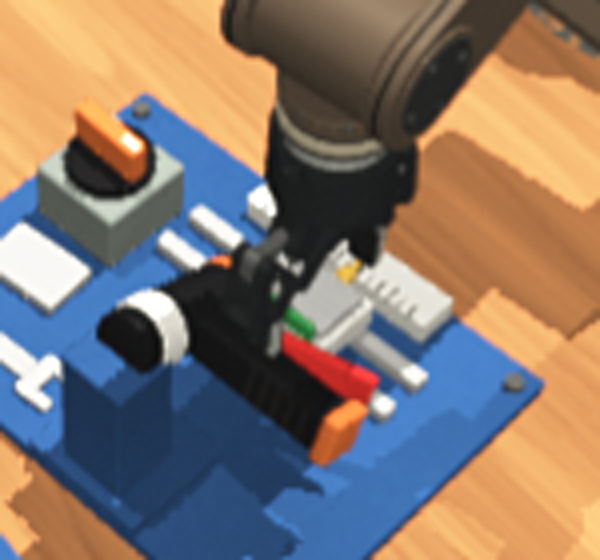

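The gripper stands above the grip with its fingers at about (270,320) and (365,250), straddling along stand x. I'll descend 100 mm.

Emit:
drive_tool(increments=[{"slide": [0, 0, -0.02], "roll": 0, "fingers": 0.0854}, {"slide": [0, 0, -0.015], "roll": 0, "fingers": 0.0854}, {"slide": [0, 0, -0.01], "roll": 0, "fingers": 0.0854}, {"slide": [0, 0, -0.01], "roll": 0, "fingers": 0.0854}, {"slide": [0, 0, 0], "roll": 0, "fingers": 0.0854}])

```text
time_s: 8.68
tcp_pos: [0.5717, 0.1909, 0.142]
orientation: [0.662, 0.749, -0.001, -0.001]
contact_force: [-0.8, -0.2, -1.0]
gripper_width: 0.0853
grasp_force: 0.0
```

Emit:
drive_tool(increments=[{"slide": [0, 0, -0.01], "roll": 0, "fingers": 0.0854}, {"slide": [0, 0, -0.01], "roll": 0, "fingers": 0.0854}, {"slide": [0, 0, -0.01], "roll": 0, "fingers": 0.0854}, {"slide": [0, 0, -0.01], "roll": 0, "fingers": 0.0854}, {"slide": [0, 0, -0.005], "roll": 0, "fingers": 0.0854}, {"slide": [0, 0, 0], "roll": 0, "fingers": 0.0854}, {"slide": [0, 0, 0], "roll": 0, "fingers": 0.0854}])

```text
time_s: 9.27
tcp_pos: [0.5721, 0.1912, 0.0977]
orientation: [0.662, 0.749, -0.0, -0.0]
contact_force: [1.0, 0.3, -0.8]
gripper_width: 0.0855
grasp_force: 0.0
```

Emit:
drive_tool(increments=[{"slide": [0.001, 0, 0], "roll": 0, "fingers": 0.078}, {"slide": [0.001, 0, 0], "roll": 0, "fingers": 0.074}, {"slide": [0.001, 0, 0], "roll": 0, "fingers": 0.07}, {"slide": [0.001, 0, 0], "roll": 0, "fingers": 0.067}, {"slide": [0.001, 0.0005, 0], "roll": 0, "fingers": 0.064}, {"slide": [0.001, 0.0005, 0], "roll": 0, "fingers": 0.061}, {"slide": [0.001, 0, 0], "roll": 0, "fingers": 0.058}, {"slide": [0.001, 0, 0], "roll": 0, "fingers": 0.055}, {"slide": [0, 0, 0], "roll": 0, "fingers": 0.053}, {"slide": [0, 0, 0], "roll": 0, "fingers": 0.053}])

```text
time_s: 10.1
tcp_pos: [0.579, 0.1924, 0.099]
orientation: [0.662, 0.749, -0.001, -0.002]
contact_force: [-6.5, 0.7, 6.5]
gripper_width: 0.0533
grasp_force: 5.6
```

Emit:
drive_tool(increments=[{"slide": [0, 0, 0], "roll": 0, "fingers": 0.048}, {"slide": [0, 0, 0], "roll": 0, "fingers": 0.042}, {"slide": [0, 0, 0], "roll": 0, "fingers": 0.042}, {"slide": [0, 0, 0], "roll": 0, "fingers": 0.042}])

```text
time_s: 10.43
tcp_pos: [0.5806, 0.1926, 0.0997]
orientation: [0.662, 0.749, 0.0, -0.0]
contact_force: [-5.2, 0.9, 5.2]
gripper_width: 0.0485
grasp_force: 30.0
```

The grip is solid at 30 N, stalled at 48.5 mm. I'll hold there.

Emit:
drive_tool(increments=[{"slide": [0, 0, 0], "roll": 0, "fingers": 0.042}, {"slide": [0, 0, 0], "roll": 0, "fingers": 0.042}, {"slide": [0, 0, 0], "roll": 0, "fingers": 0.042}, {"slide": [0, 0, 0], "roll": 0, "fingers": 0.042}, {"slide": [0, 0, 0], "roll": 0, "fingers": 0.042}, {"slide": [0, 0, 0], "roll": 0, "fingers": 0.042}, {"slide": [0, 0, 0], "roll": 0, "fingers": 0.042}, {"slide": [0, 0, 0], "roll": 0, "fingers": 0.042}])

```text
time_s: 11.1
tcp_pos: [0.5806, 0.1926, 0.0997]
orientation: [0.662, 0.749, 0.0, -0.0]
contact_force: [-5.7, -0.2, 6.4]
gripper_width: 0.0482
grasp_force: 30.0
```

```bash
python3 m.py
python3 - <<'E'
from h import *
shot('scene','s5.png',(260,170,370,280),5)
E
```

```text
top yel 220.17 232.4 50 [-129.8   36.7]
top red 217.89 240.01 8 [-154.5   46.7]
scene yel nan nan 0 [nan nan]
scene red nan nan 0 [nan nan]m.py:8: RuntimeWarning: invalid value encountered in scalar divide
  v,u=np.indices(w.shape); uc,vc=(w*u).sum()/w.sum()+x0,(w*v).sum()/w.sum()+y0
```

View pics/s5.png

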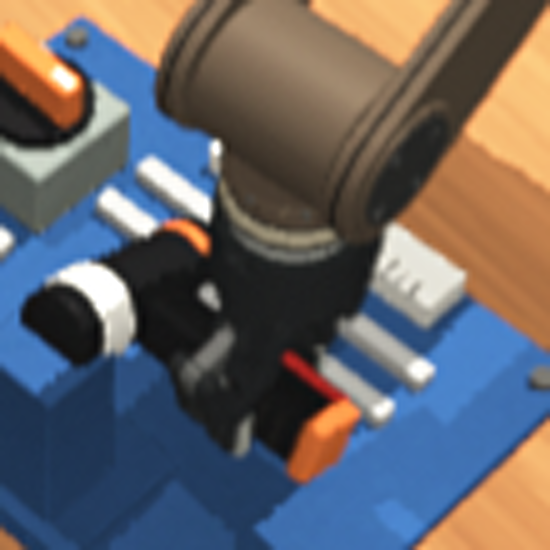

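The red trigger lies parallel against the grip at (310,375), so it is fully home. I'll hold a little longer and release while shifting back.

Emit:
drive_tool(increments=[{"slide": [0, 0, 0], "roll": 0, "fingers": 0.042}, {"slide": [0, 0, 0], "roll": 0, "fingers": 0.042}, {"slide": [0, 0, 0], "roll": 0, "fingers": 0.055}, {"slide": [-0.002, 0, 0], "roll": 0, "fingers": 0.0854}, {"slide": [-0.002, 0, 0], "roll": 0, "fingers": 0.0854}, {"slide": [-0.002, -0.0005, 0], "roll": 0, "fingers": 0.0854}, {"slide": [-0.002, -0.0005, 0], "roll": 0, "fingers": 0.0854}, {"slide": [0, 0, 0], "roll": 0, "fingers": 0.0854}, {"slide": [0, 0, 0], "roll": 0, "fingers": 0.0854}, {"slide": [0, 0, 0], "roll": 0, "fingers": 0.0854}])

```text
time_s: 12.08
tcp_pos: [0.5731, 0.1913, 0.099]
orientation: [0.662, 0.749, 0.001, 0.001]
contact_force: [-0.5, 0.0, -0.2]
gripper_width: 0.0854
grasp_force: 0.0
```

Emit:
drive_tool(increments=[{"slide": [0, 0, 0.01], "roll": 0, "fingers": 0.0854}, {"slide": [0, 0, 0.02], "roll": 0, "fingers": 0.0854}, {"slide": [0, 0, 0.03], "roll": 0, "fingers": 0.0854}, {"slide": [0, 0, 0.03], "roll": 0, "fingers": 0.0854}, {"slide": [0, 0, 0.035], "roll": 0, "fingers": 0.0854}, {"slide": [0, 0, 0.035], "roll": 0, "fingers": 0.0854}, {"slide": [0, 0.03, 0], "roll": 0, "fingers": 0.0854}, {"slide": [0, 0.03, 0], "roll": 0, "fingers": 0.0854}, {"slide": [0, 0.03, 0], "roll": 0, "fingers": 0.0854}, {"slide": [0, 0, 0], "roll": 0, "fingers": 0.0854}])

```text
time_s: 12.92
tcp_pos: [0.572, 0.2855, 0.2598]
orientation: [0.661, 0.751, 0.002, -0.0]
contact_force: [0.4, 0.0, -0.6]
gripper_width: 0.0859
grasp_force: 0.0
```

```bash
python3 m.py
python3 - <<'E'
from h import *
print(env.state()['tcp_pos'])
shot('top','t6.png',(165,150,299,258),5.9)
E
```

```text
top yel 220.22 232.6 88 [-130.5   36.6]
top red 217.89 239.83 9 [-153.9   46.7]
scene yel 328.57 214.02 57 [-140.7   44. ]
scene red 333.03 213.13 12 [-154.5   49.8]
[0.57224353 0.28211282 0.25896637]
```

View pics/t6.png

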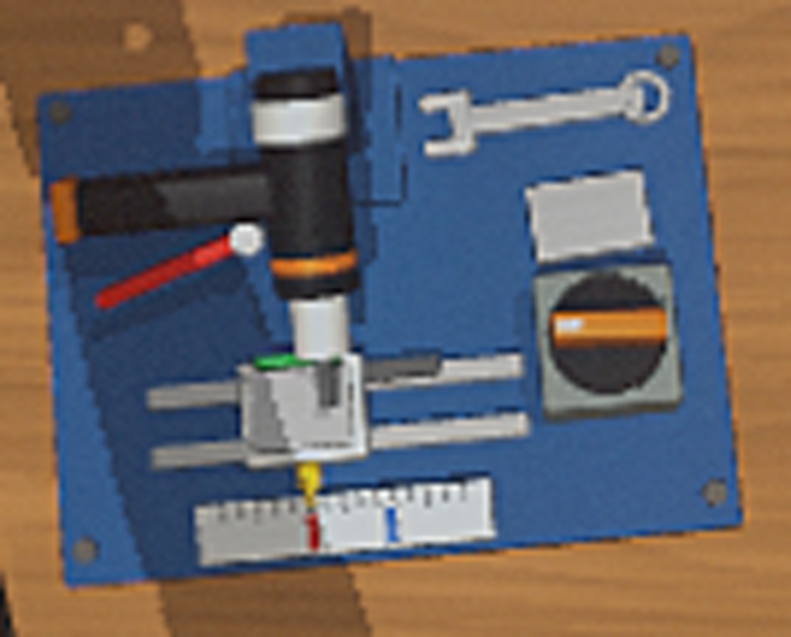

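The pointer, tip at about (312,508), still stands at the red mark (314,532). The trigger is back at rest, with its end at (98,300) as at the start, and the arm is clear. The drift in the yellow centroid comes from wood pixels now lit inside the measuring window. I'll hand in.

```bash
python3 -c "
from bench import env
print(env.sign_off())"
```

```text
the job is handed in; nothing more can be done
None
```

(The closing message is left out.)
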